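# Open the tubing pump and hold its track arm back

## Robot

A 7-joint arm with a two-finger parallel gripper is mounted at the origin on the work surface. World frame = base frame: x ahead of the robot, y to its left, z up, the work surface at z = 0. Lengths are in m, angles in rad, forces in N, time in s.
With the tool pointing down it reaches from about 0.4 to 0.9 m from the base axis. Payload 5.6 kg.
Tool frame: the origin (TCP) lies at the very end of the fingers, on their centre line; the grasp point (between the pads) lies 19 mm behind it (arm.grasp_offset is the distance from the TCP to the grasp point, in m); z points along the fingers, y is the line along which they close (so a half turn about z gives the same grasp; the last joint's range is limited). The gripper opens to 92 mm and grips with 3 to 60 N. Pads are 20 mm wide; open, the fingers measure 128 mm over their backs; the gripper's body (75 mm by 189 mm) begins 69 mm behind the grasp point.
Start: joints at [-1.281, 0.468, -0.012, 1.603, 0.006, 1.071, -0.056], TCP at [0.212, 0.614, 0.215] pointing down, gripper open.
Joint ranges: [-2.53, 2.53], [-0.31, 2.02], [-1.57, 1.55], [0.28, 2.44], [-1.29, 4.43], [0.15, 1.84], [-2.92, 2.92]. Speed limits (rad/s): [2.57, 2.57, 3.14, 3.14, 3.14, 3.14, 3.14].

## Interface

Orientations are given as a unit quaternion [w, x, y, z].
In Python, from cell import arm gives the robot as it stands. The module is installed in compiled form; this text tells all that it offers.
- The arm moves only by the shell command python3 -m crank 'ROWS' [FORCE]. ROWS is a JSON object of lists of equal length, an entry for each row: "turn": the turn, a rotation vector about the tool's x, y, z in units of 360 degrees (1.0 is 360 degrees), a list of three; "xyz": the shift along the tool's x, y, z in units of 0.08 m (1.0 is 0.08 m), a list of three; "gripper": the closure, from -1 (fully open) to 1 (shut), so that 0 is half open. In form: {"turn": [[wx, wy, wz], ...], "xyz": [[x, y, z], ...], "gripper": [gripper, ...]}. A call has 1 to 12 rows; each row is the pose to reach, as a shift and turn from the pose commanded when the call began, along the tool's axes at that moment, turning the shorter way round; what a row does not reach only later rows make up. A row lasts 1/8 s, in which the tool goes at most 62.5 mm and 10.7 degrees, less where a joint would pass 70% of its speed; a pose out of reach is approached as far as the arm can. A call with a number of a shift or a turn outside -1 to 1 is refused whole. A call with a gripper value outside its range is refused whole. The fingers move at their own pace and stop on an object; FORCE is the grip in N (left out, the last holds). Time passes only in rows, so rows that repeat a pose let the fingers close. It gives the time, the measured TCP pose, the force, the opening and the grip force at its end, in the units of the state.
- arm.observe(): the state, without advancing time (a new reading comes with each control period).
- arm.capture(name): name is "scene" or "top" or "wrist"; returns the picture (400x640x3 uint8, red, green, blue); there is no depth.
- arm.camera_params(name): a dict with "fov_y" (degrees; the focal length in pixels is half the picture's height over the tangent of half this angle, whatever the lens; pixels are square), "cx", "cy" (the principal point, pixels), "position" and "orientation" of the camera in the world. Camera axes: x right, y down, z forward; pixel columns grow to the right and rows downward; lengths in m; the calibration is good to about 2 mm. A picture is of the moment at which its call begins: read the wrist's pose just before it. camera_params takes no time and is no camera call; for the wrist camera it gives the pose at the moment of the call.
- arm.finish_job(): hands the job in; it is judged then, once.
Trained networks look in the newest picture that a camera, given by its name, has taken for a name from the list of things; names that differ only in an ending like _2 or _b are one class to them, and where a whole thing is asked for, a point or a joint stands for the part that bears it (a point fixed in the world has none). Each returns a list of dicts, best first, with "p" (0 to 1); they miss things now and then, are a little off and sometimes report something else, mostly with a low value. They report only what shows in the picture. A call takes as long as a camera call.
- arm.spot_in(target, camera): "rect" ([left, top, right, bottom] in pixels, round what is visible of it).
The state is a dict: "time": time; "q": joint angles; "joint_vel": joint speeds; "joint_torque": joint torques, N m; "eef_pos": TCP position; "tool_rot": TCP orientation; "contact_force": force on the tool from outside, world axes, zero at the start; "ft_torque": the same for the moment, N m; "width": finger opening in m; "gripper_force": force on a finger pad.
Only numpy, scipy, OpenCV 4.12 (cv2) and the standard library are available. Lean on these libraries where they do the work, as an engineer would, in place of code of your own. Each camera call takes 0.05 s, during which the arm holds its last target. There are 200 camera calls.

## Task

The tubing pump needs a new tube: take the clear guard by its pull bar, swing it up and right over and set it gently back on its stop, so that it stays open. Then take the sprung track arm by its upright peg, swing it away from the rotor as far as it will go, and finish while still holding it there with the fingers against its spring, so that a colleague can lay the tube in. Leave the other things on the bench where they are.

Things in the scene. Friction and masses are not known exactly. Their poses are not given: they have to be found in the camera images.
- pump: peristaltic tubing pump, screwed to the bench: white, 170 (x) x 285 mm (y). Origin on the bench. Low bed from y=-80 to +85 mm with a dark steel deck 55 mm above the bench; white drive box from y=+85 to +205 mm, 110 mm tall. Own axes: x along the guard's hinge, y from the bed towards the drive box, z up; turned at most about 20 degrees from the world's axes. On the deck: a round rotor (60 mm across, top 76-80 mm above the bench, centre at x=+5, y=+45 mm) and the track arm
- guard (a joint): clear guard over the bed, a plate 150 mm (x) x 160 mm with a 36 mm lip downwards at its free edge. 0 rad = shut (level, 117 mm above the bench); grows as it opens upwards and over towards the drive box; 1.85 rad (106 degrees, leaning back a little past upright) = on its stop. Stiff friction hinge: it stays where it is left, needs about 2-4 N at the bar. Starts shut or up to 0.3 rad ajar
- guard_bar (a point): centre of the guard's pull bar: round steel bar, 10 mm thick, 100 mm long, parallel to the hinge (pump x), 200 mm from the hinge axis in the plane of the guard plate, its centre line 40 mm out beyond the plate's free edge, carried by a 10 mm rod at each end. Can be pinched from above with the fingers either side of it and turns between them as the guard swings
- guard_hinge (a point): middle of the guard's hinge axis, which runs along pump x (at pump y=+85 mm, 117 mm above the bench)
- track_arm (a joint): sprung track arm, flat aluminium arm on a vertical pivot, reaching 100 mm from pivot to peg. 0 rad = resting by the rotor, where its spring holds it (arm points along pump -x from its pivot); grows counter-clockwise seen from above, as the peg swings away from the rotor and the drive box, towards pump -y; 0.65 rad = against its stop. The spring takes about 4 N at the peg to start and 8.5 N at the stop, and swings the arm back if let go
- peg (a point): centre of the upright round steel peg at the arm's free end, 14 mm in diameter, 38 mm tall, from 70 to 108 mm above the bench; this point is at 89 mm. Arm plate below it is 22 mm wide with its top at 70 mm
- track_pivot (a point): point on the arm's vertical pivot axis at the same height as the peg's centre; pivot 24 mm across, its top at 79 mm above the bench
- bottle: bystander: closed glass reagent bottle, 66 mm across, 160 tall, stands near the pump's far (+x) end; origin under its centre
- beaker: bystander: open white plastic beaker, 72 mm across, 90 tall, stands near the pump's far (+x) end on the drive-box side; origin under its centre
- rack: bystander: open white compartment rack 120 x 60 x 50 mm tall, on the bench to the right (pump -y) of the pump; origin under its centre
- driver: bystander: screwdriver, 200 mm long, 26 mm thick handle, lying on the bench between the robot and the pump; origin under its middle
- timer: bystander: small grey timer 50 x 40 x 18 mm lying on top of the pump's drive box; origin under its centre
- tipbox: bystander: pipette-tip box 120 x 85 x 75 mm tall at one side of the bench; origin under its centre
- jar: bystander: closed amber jar, 72 mm across, 85 tall at one side of the bench; origin under its centre

How it is judged:
On the way, in this order (a step that is already met when the one before it is completed fails the run):
1. the guard is swung right over and back on its stop (value of joint guard above 1.75 rad and velocity of joint guard below 0.1 rad/s), for 0.2 s.
2. the fingers hold the track arm swung out against its stop, the guard still open (value of joint guard above 1.75 rad and value of joint track_arm above 0.59 rad and contact force between the fingers and track_arm above 2 N), for 0.2 s.
At the end, for the whole second after the job is handed in: The guard is open on its stop (joint above 1.75 of 1.85 rad) and the track arm is still and held by the fingers (over 2 N of contact) against its stop (joint above 0.59 of 0.65 rad), through the last second (all of step 2 and velocity of joint track_arm between -0.1 and 0.1 rad/s); the arm keeps its last pose, push and grip.
It fails at once if the guard is slammed onto its stop (over 2 rad/s in the last part of its swing) (value of joint guard above 1.6 rad and velocity of joint guard above 2 rad/s).
It fails at once if another thing on the bench or on the pump is shifted by more than 30 mm or tipped over (distance of any of bottle, beaker, rack, driver, timer, tipbox, jar from where it was at the start of the episode above 0.03 m or angle between any of bottle, beaker, rack, timer, tipbox, jar's own z axis and vertical above 0.5 rad).
It also fails if it takes over 51 s, if anything falls off the work surface, if the arm or the gripper's body presses on something with over 40 N, if the wrist force passes 120 N, or if a joint passes its speed limit or range.

## Working session

There is one attempt and no reset: what is moved stays moved. The work goes in short steps, Python scripts to look and compute and a shell command to move; the robot and the scene stay as the last step left them, time stands still between calls to the robot, and variables do not carry over. Pictures are saved under pics/ and viewed, at most 10 in all, crops included, and the job is handed in when it is done.

```bash
mkdir -p pics
python3 - <<'E'
from cell import arm
import cv2,numpy as np
s=arm.observe();print({k:np.round(v,3).tolist() for k,v in s.items()})
for c in("scene","top"):
    im=arm.capture(c);cv2.imwrite(f"pics/{c}0.png",im[:,:,::-1].copy())
    print(c,arm.camera_params(c))
    for t in("pump","guard_bar","guard_hinge","peg","track_pivot","rack","bottle","beaker","driver","timer","tipbox","jar"):
        r=arm.spot_in(t,c);print(t,[(np.round(d["rect"]).tolist(),round(d["p"],2)) for d in r[:2]])
E
```

```text
{'time': 0.0, 'q': [-1.281, 0.468, -0.012, 1.604, 0.006, 1.071, -0.056], 'joint_vel': [-0.002, 0.001, -0.001, -0.001, 0.001, 0.001, 0.001], 'joint_torque': [-0.001, -52.057, -0.013, -24.375, -0.057, 0.017, 0.0], 'eef_pos': [0.212, 0.614, 0.214], 'tool_rot': [-0.0, 0.166, 0.986, -0.001], 'contact_force': [-0.633, -0.213, 0.872], 'ft_torque': [-0.002, 0.026, -0.012], 'gripper_force': 0.0, 'width': 0.092}
scene {'fov_y': 54.04837939023822, 'cx': 325.49828670938524, 'cy': 206.97638798183326, 'position': array([ 1.49323763, -0.01444767,  0.88481973]), 'orientation': array([-0.29254913,  0.6462946 ,  0.64036674, -0.29436157])}
pump [([299.0, 173.0, 404.0, 242.0], 0.57)]
guard_bar [([296.0, 171.0, 363.0, 215.0], 0.92)]
guard_hinge [([297.0, 170.0, 360.0, 213.0], 0.87)]
peg []
track_pivot [([332.0, 207.0, 339.0, 223.0], 0.4)]
rack [([236.0, 195.0, 262.0, 232.0], 0.85)]
bottle [([299.0, 214.0, 321.0, 266.0], 0.9)]
beaker [([366.0, 231.0, 390.0, 271.0], 0.68)]
driver [([368.0, 230.0, 389.0, 272.0], 0.25)]
timer [([386.0, 178.0, 400.0, 196.0], 0.64)]
tipbox [([147.0, 188.0, 187.0, 234.0], 0.63)]
jar [([472.0, 177.0, 496.0, 202.0], 0.91)]
top {'fov_y': 55.123958392164596, 'cx': 316.9353338156434, 'cy': 196.15517998256678, 'position': array([ 0.3973203 , -0.02279519,  1.18490089]), 'orientation': array([-0.06170447,  0.71491889, -0.6941639 ,  0.05674511])}
pump [([234.0, 170.0, 350.0, 236.0], 0.68)]
guard_bar [([273.0, 170.0, 348.0, 229.0], 0.64), ([233.0, 204.0, 257.0, 220.0], 0.19)]
guard_hinge []
peg []
track_pivot []
rack [([386.0, 193.0, 414.0, 237.0], 0.58), ([466.0, 198.0, 516.0, 250.0], 0.53)]
bottle [([324.0, 145.0, 343.0, 172.0], 0.61)]
beaker [([258.0, 138.0, 285.0, 166.0], 0.65)]
driver [([254.0, 246.0, 322.0, 262.0], 0.6)]
timer []
tipbox [([468.0, 200.0, 516.0, 246.0], 0.69), ([278.0, 171.0, 350.0, 228.0], 0.26)]
jar [([118.0, 228.0, 154.0, 252.0], 0.91)]
```

Run:
```python
import cv2
a=cv2.imread("pics/top0.png")[135:265,220:420];b=cv2.imread("pics/scene0.png")[150:280,230:430]
cv2.imwrite("pics/a.png",cv2.resize(a,(800,520),interpolation=cv2.INTER_CUBIC));cv2.imwrite("pics/b.png",cv2.resize(b,(800,520),interpolation=cv2.INTER_CUBIC))
```

```text
(no output)
```

View pics/a.png

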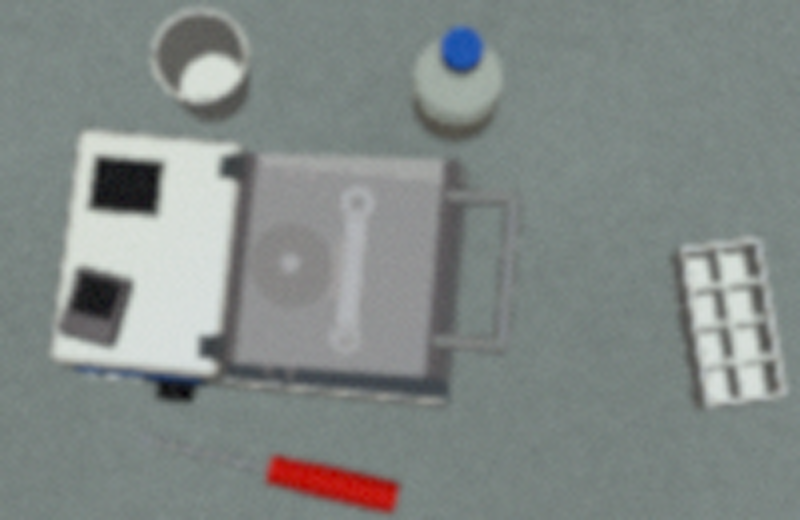

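View pics/b.png

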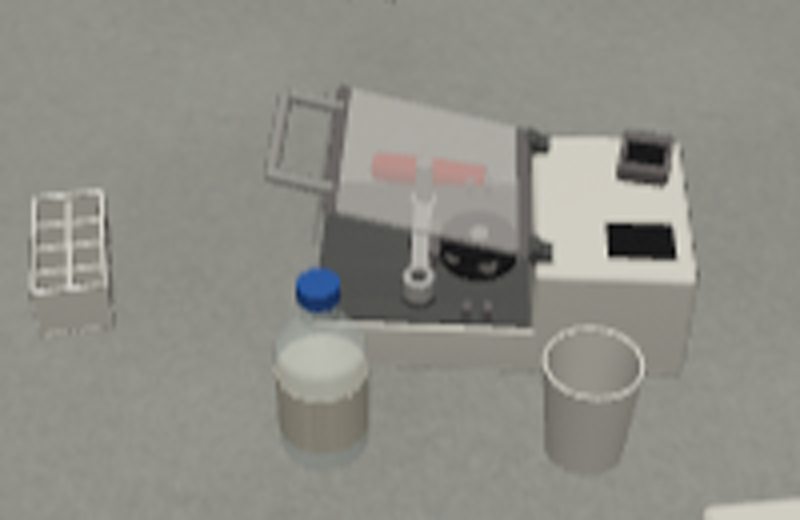

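The top view shows the hinge blocks at px (278,176) and (273,221), the bar from (349,184) to (345,222), the pivot at (309.5,186) and the peg at (306,219). The guard is ajar, and the scene view agrees. Next I fit the pose.

```bash
cat > h.py <<'E'
from cell import arm
import numpy as np
from scipy.spatial.transform import Rotation as R
from scipy.optimize import least_squares
def rot(q): return R.from_quat(np.roll(q,-1))
def proj(P,c,cp=None):
    c=cp or arm.camera_params(c);f=200/np.tan(np.radians(c["fov_y"])/2)
    v=rot(c["orientation"]).inv().apply(np.array(P)-c["position"])
    return np.array([c["cx"],c["cy"]])+f*v[...,:2]/v[...,2:]
def model(p):
    x,y,w,g,tx,ty=p
    W=lambda q: R.from_euler('z',w).apply(q)+[x,y,0]
    b=lambda s:W([s,.085-.2*np.cos(g),.117+.2*np.sin(g)])
    return dict(hinge=W([0,.085,.117]),b1=b(.048),b2=b(-.048),bar=b(0),piv=W([tx,ty,.079]),peg=W([tx-.1,ty,.108]),box1=W([.085,.205,.11]),box2=W([-.085,.205,.11]),bed1=W([-.085,-.08,.055]))
E
python3 - <<'E'
from h import *
A=lambda x,y:np.array([220+x/4,135+y/4]);B=lambda x,y:np.array([230+x/4,150+y/4])
obs=[("top","hinge",A(222,255)),("top","b1",A(514,197)),("top","b2",A(500,346)),("top","piv",A(357,203)),("top","peg",A(345,335)),("top","box1",A(82,132)),("top","box2",A(52,360)),("top","bed1",A(448,402)),
("scene","hinge",B(540,195)),("scene","b1",B(271,178)),("scene","b2",B(288,97)),("scene","piv",B(418,273)),("scene","box1",B(693,277)),("scene","box2",B(682,142))]
C={c:arm.camera_params(c) for c in("top","scene")}
f=lambda p:np.concatenate([proj(model(p)[n],0,C[c])-u for c,n,u in obs])
r=least_squares(f,[.42,.0,0.,.2,.05,.03],loss="soft_l1")
print(r.x.round(4));print(f(r.x).reshape(-1,2).round(1).tolist())
for k,v in model(r.x).items():print(k,v.round(4))
np.save("fit.npy",r.x)
E
```

```text
[ 0.562   0.0164 -0.0628  0.2339  0.053  -0.0016]
[[1.1, -0.0], [-0.7, 0.9], [-0.0, -1.3], [-0.0, -0.0], [-0.7, -0.4], [-1.7, -1.6], [-1.9, -0.0], [-0.5, 0.1], [-2.3, -1.0], [-0.7, -0.6], [-1.6, 0.2], [-0.9, -0.6], [1.2, 0.4], [-1.1, -1.6]]
hinge [0.5673 0.1012 0.117 ]
b1 [ 0.603  -0.096   0.1634]
b2 [ 0.5072 -0.09    0.1634]
bar [ 0.5551 -0.093   0.1634]
piv [0.6148 0.0114 0.079 ]
peg [0.515  0.0177 0.108 ]
box1 [0.6597 0.2156 0.11  ]
box2 [0.49   0.2263 0.11  ]
bed1 [ 0.4721 -0.0581  0.055 ]
```

```bash
python3 -m crank '{"turn":[[0,0,-0.02],[0,0,-0.043],[0,0,-0.043]],"xyz":[[-0.5,-0.5,-0.2],[-1,-1,-0.35],[-1,-1,-0.35]],"gripper":[0.2,0.2,0.2]}'
for i in 1 2 3 4 5 6; do python3 -m crank '{"turn":[[0,0,0],[0,0,0]],"xyz":[[-0.26,-0.46,0],[-0.52,-0.92,0]],"gripper":[0.2,0.2]}' >/dev/null; done
python3 -m crank '{"turn":[[0,0,0],[0,0,0],[0,0,0]],"xyz":[[-0.26,-0.46,0],[-0.52,-0.92,0],[-0.52,-0.92,0]],"gripper":[0.2,0.2,0.2]}'
```

```text
time: 1.68
eef_pos: [0.2655, 0.5095, 0.2441]
tool_rot: [0.001, 0.034, 0.999, 0.0]
contact_force: [0.4, 0.5, -0.2]
width: 0.0636
gripper_force: 0.0
time: 3.55
eef_pos: [0.5215, -0.0223, 0.2425]
tool_rot: [0.0, 0.034, 0.999, -0.001]
contact_force: [-0.4, -0.3, -0.3]
width: 0.0366
gripper_force: 0.0
```

Run:
```python
from h import *
import cv2,json
cp=arm.camera_params("wrist");im=arm.capture("wrist");cv2.imwrite("pics/w1.png",im[:,:,::-1].copy())
json.dump({k:np.array(v).tolist() for k,v in cp.items()},open("w1.json","w"));print(cp)
m=model(np.load("fit.npy"))
for k in m:print(k,proj(m[k],0,cp).round(0))
```

```text
{'fov_y': 64.64408296024502, 'cx': 314.19954009429705, 'cy': 196.33705291373073, 'position': array([ 0.44273861, -0.01619359,  0.41223768]), 'orientation': array([0.10436699, 0.7234825 , 0.67558992, 0.09622303])}
hinge [441. 225.]
b1 [239. 295.]
b2 [230. 192.]
bar [235. 246.]
piv [349. 256.]
peg [354. 178.]
box1 [540. 295.]
box2 [575. 137.]
bed1 [279. 134.]
```

View pics/w1.png

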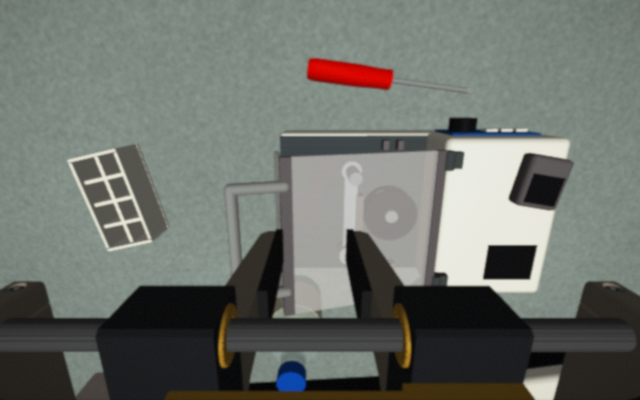

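The bar's near corner shows at px (232,190), and the fit predicted (230,192). That agrees, so I'll go over the bar and descend.

```bash
python3 -m crank '{"turn":[[0,0,0],[0,0,0],[0,0,0]],"xyz":[[-0.24,-0.43,0],[-0.475,-0.86,0],[-0.475,-0.86,0.3]],"gripper":[0.4,0.4,0.4]}'
python3 -m crank '{"turn":[[0,0,0],[0,0,0],[0,0,0],[0,0,0]],"xyz":[[0,0,0.3],[0,0,0.6],[0,0,0.8],[0,0,0.8]],"gripper":[0.4,0.4,0.4,0.4]}'
python3 - <<'E'
from h import *
import cv2
cp=arm.camera_params("wrist");im=arm.capture("wrist");cv2.imwrite("pics/w2.png",im[:,:,::-1].copy())
m=model(np.load("fit.npy"))
for k in ("b1","b2","bar","peg"):print(k,proj(m[k],0,cp).round(0))
E
```

```text
time: 3.98
eef_pos: [0.5559, -0.092, 0.2197]
tool_rot: [0.002, 0.032, 0.999, -0.0]
contact_force: [-0.1, -0.1, -0.2]
width: 0.0276
gripper_force: 0.0
time: 4.47
eef_pos: [0.5532, -0.0896, 0.1536]
tool_rot: [-0.001, 0.031, 1.0, 0.0]
contact_force: [-0.2, -0.3, 0.6]
width: 0.0276
gripper_force: 0.0
b1 [308. 328.]
b2 [307. 170.]
bar [308. 255.]
peg [467. 156.]
```

View pics/w2.png

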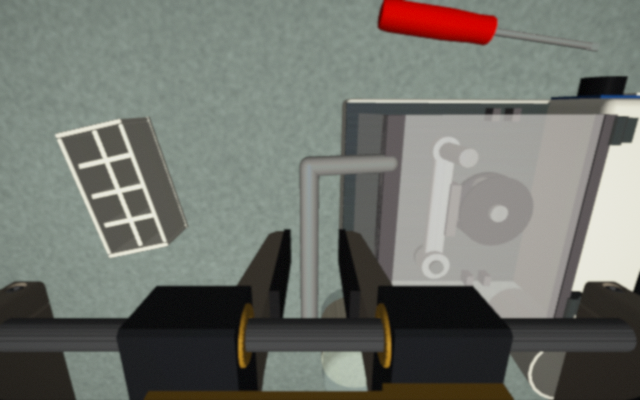

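The bar runs at px x≈310, between the fingertips at 285 and 345. I'll go down 10 mm and close.

```bash
python3 -m crank '{"turn":[[0,0,0],[0,0,0],[0,0,0],[0,0,0],[0,0,0]],"xyz":[[0,0,0.12],[0,0,0.12],[0,0,0.12],[0,0,0.12],[0,0,0.12]],"gripper":[0.4,0.4,1,1,1]}' 20
```

```text
time: 5.15
eef_pos: [0.5539, -0.0925, 0.1453]
tool_rot: [0.0, 0.032, 0.999, -0.001]
contact_force: [-0.5, -5.2, 0.4]
width: 0.0092
gripper_force: 20.0
```

```bash
python3 -m crank '{"turn":[[0,0,0],[0,0,0],[0,0,0],[0,0,0]],"xyz":[[0,0.08,-0.26],[0,0.185,-0.52],[0,0.32,-0.757],[0,0.48,-0.98]],"gripper":[1,1,1,1]}'
```

```text
time: 5.65
eef_pos: [0.5564, -0.0538, 0.2242]
tool_rot: [0.0, 0.032, 0.999, -0.001]
contact_force: [2.1, -3.3, -2.0]
width: 0.0091
gripper_force: 20.0
```

```bash
python3 -m crank '{"turn":[[0,0,0],[0,0,0],[0,0,0],[0,0,0]],"xyz":[[0,0.184,-0.205],[0,0.388,-0.389],[0,0.612,-0.548],[0,0.851,-0.683]],"gripper":[1,1,1,1]}'
```

```text
time: 6.15
eef_pos: [0.561, 0.014, 0.2799]
tool_rot: [0.001, 0.032, 0.999, -0.001]
contact_force: [1.6, -4.8, 2.5]
width: 0.009
gripper_force: 20.0
```

```bash
python3 -m crank '{"turn":[[0,0,0],[0,0,0],[0,0,0],[0,0,0]],"xyz":[[0,0.253,-0.107],[0,0.517,-0.185],[0,0.787,-0.235],[0,0.999,-0.253]],"gripper":[1,1,1,1]}'
python3 -m crank '{"turn":[[0,0,0],[0,0,0],[0,0,0],[0,0,0],[0,0,0],[0,0,0],[0,0,0]],"xyz":[[0,0.15,0],[0,0.3,0.006],[0,0.449,0.022],[0,0.597,0.048],[0,0.718,0.075],[0,0.816,0.1],[0,0.816,0.1]],"gripper":[1,1,1,1,1,1,1]}'
```

```text
time: 6.65
eef_pos: [0.5663, 0.0959, 0.2995]
tool_rot: [0.001, 0.031, 1.0, 0.0]
contact_force: [2.9, -3.6, 3.9]
width: 0.0094
gripper_force: 20.0
time: 7.52
eef_pos: [0.57, 0.156, 0.2912]
tool_rot: [-0.0, 0.033, 0.999, -0.003]
contact_force: [0.1, -11.1, 9.6]
width: 0.0093
gripper_force: 20.0
```

The TCP position puts the guard at about 1.85 rad, pressing on its stop. I'll dwell, open and lift clear.

```bash
python3 -m crank '{"turn":[[0,0,0],[0,0,0],[0,0,0],[0,0,0]],"xyz":[[0,-0.02,0],[0,-0.02,0],[0,-0.02,0],[0,-0.02,0]],"gripper":[1,0.4,0.4,0.4]}'
python3 -m crank '{"turn":[[0,0,0],[0,0,0],[0,0,0],[0,0,0]],"xyz":[[0,0,-0.25],[0,0,-0.55],[0,0,-0.85],[0,0,-0.85]],"gripper":[0.4,0.4,0.4,0.4]}'
python3 - <<'E'
from h import *
import cv2
print(arm.observe()["q"])
im=arm.capture("scene");cv2.imwrite("pics/s2.png",cv2.resize(im[100:290,210:460,::-1],(750,570)))
E
```

```text
time: 8.02
eef_pos: [0.5686, 0.1597, 0.2894]
tool_rot: [-0.001, 0.031, 1.0, 0.0]
contact_force: [0.2, 0.3, 0.1]
width: 0.0276
gripper_force: 0.0
time: 8.52
eef_pos: [0.57, 0.1594, 0.3595]
tool_rot: [0.001, 0.031, 1.0, 0.001]
contact_force: [0.7, -0.2, -0.3]
width: 0.0275
gripper_force: 0.0
[-0.57871583  0.25558366  0.31217768  1.5859877  -0.08123208  1.3098902
  1.25341472]
```

View pics/s2.png

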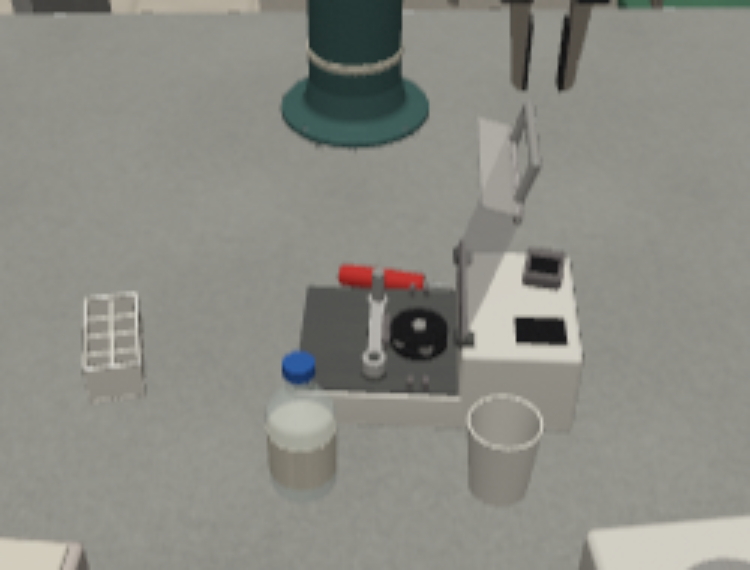

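The guard stands open on its stop and the peg is free. I'll go over the peg and turn 70°.

```bash
python3 -m crank '{"turn":[[0,0,0],[0,0,0]],"xyz":[[0.15,-0.45,0],[0.29,-0.9,0]],"gripper":[0.2,0.2]}' >/dev/null
python3 -m crank '{"turn":[[0,0,0],[0,0,-0.028],[0,0,-0.056],[0,0,-0.084],[0,0,-0.112],[0,0,-0.14],[0,0,-0.168],[0,0,-0.194],[0,0,-0.194]],"xyz":[[0.15,-0.45,0],[0.29,-0.9,0],[0.29,-0.9,0],[0.29,-0.9,0],[0.29,-0.9,0],[0.29,-0.9,0],[0.29,-0.9,0],[0.29,-0.9,0],[0.29,-0.9,0]],"gripper":[0.2,0.2,0.2,0.2,0.2,0.2,0.2,0.2,0.2]}'
python3 -m crank '{"turn":[[0,0,0],[0,0,0]],"xyz":[[0,0,0.5],[0,0,1]],"gripper":[0.2,0.2]}' >/dev/null
python3 -m crank '{"turn":[[0,0,0],[0,0,0],[0,0,0]],"xyz":[[0,0,0.5],[0,0,0.9],[0,0,0.9]],"gripper":[0.2,0.2,0.2]}'
python3 - <<'E'
from h import *
import cv2
s=arm.observe();print(np.round(s["q"],2),s["eef_pos"])
cp=arm.camera_params("wrist");im=arm.capture("wrist");cv2.imwrite("pics/w3.png",im[:,:,::-1].copy())
m=model(np.load("fit.npy"))
for k in ("piv","peg"):print(k,m[k],proj(m[k],0,cp).round(0), proj(m[k]-[0,0,.038],0,cp).round(0))
c=s["eef_pos"];print(proj(c,0,cp))
for c in("wrist","top"):
  if c=="top": arm.capture(c)
  for t in("peg","track_pivot"):print(c,t,[(np.round(d["rect"]).tolist(),round(d["p"],2)) for d in arm.spot_in(t,c)[:2]])
E
```

```text
time: 9.95
eef_pos: [0.5135, 0.018, 0.3568]
tool_rot: [-0.001, -0.546, 0.838, 0.001]
contact_force: [-1.5, 1.0, 1.1]
width: 0.0367
gripper_force: 0.0
time: 10.58
eef_pos: [0.5119, 0.0178, 0.2036]
tool_rot: [-0.003, -0.545, 0.838, 0.001]
contact_force: [0.5, -0.4, -0.6]
width: 0.0368
gripper_force: 0.0
[-0.35  0.25  0.29  1.96 -0.09  0.95  2.71] [0.51192138 0.01777443 0.20364267]
piv [0.61479066 0.01140669 0.079     ] [217. 225.] [227. 212.]
peg [0.51498793 0.01768473 0.108     ] [311. 199.] [311. 188.]
[314.97073583 244.16643054]
wrist peg [([207.0, 180.0, 323.0, 237.0], 0.79)]
wrist track_pivot [([207.0, 178.0, 327.0, 240.0], 0.96)]
top peg [([235.0, 209.0, 249.0, 220.0], 0.53)]
top track_pivot []
```

View pics/w3.png

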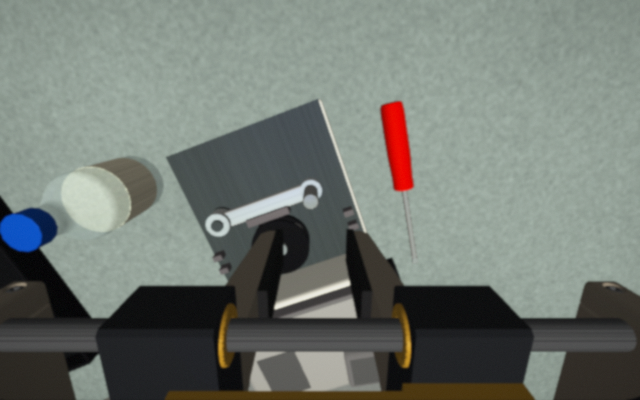

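The peg top is at px (311,201), against a predicted (311,199). I'll descend and grip.

```bash
python3 -m crank '{"turn":[[0,0,0],[0,0,0],[0,0,0]],"xyz":[[0,0,0.4],[0,0,0.8],[0,0,0.8]],"gripper":[0.2,0.2,0.2]}'
python3 -m crank '{"turn":[[0,0,0],[0,0,0],[0,0,0],[0,0,0]],"xyz":[[0,0,0.2],[0,0,0.4],[0,0,0.6],[0,0,0.76]],"gripper":[0.2,0.2,0.2,0.2]}'
python3 -m crank '{"turn":[[0,0,0],[0,0,0],[0,0,0],[0,0,0]],"xyz":[[0,0,0],[0,0,0],[0,0,0],[0,0,0]],"gripper":[1,1,1,1]}' 40
python3 - <<'E'
from h import *
s=arm.observe();print(np.round(s["q"],2))
p=np.load("fit.npy");m=model(p);pv=m["piv"][:2];T=rot(s["tool_rot"]);e=s["eef_pos"]
a0=p[2]+np.pi
for th in (0,.1,.2,.3,.4,.5,.6,.65,.7):
    q=pv+.1*np.array([np.cos(a0+th),np.sin(a0+th)]);print(th,q.round(4),(T.inv().apply(np.r_[q-m["peg"][:2],0])/.08).round(3))
E
```

```text
time: 11.25
eef_pos: [0.513, 0.0178, 0.1413]
tool_rot: [-0.001, -0.546, 0.838, 0.001]
contact_force: [-0.7, 0.0, 0.0]
width: 0.0368
gripper_force: 0.0
time: 11.75
eef_pos: [0.5139, 0.0179, 0.0803]
tool_rot: [-0.0, -0.546, 0.837, 0.0]
contact_force: [0.2, -0.0, 0.2]
width: 0.0365
gripper_force: 0.0
time: 12.25
eef_pos: [0.5153, 0.0176, 0.0819]
tool_rot: [0.001, -0.546, 0.838, -0.001]
contact_force: [3.9, -1.7, -4.1]
width: 0.0131
gripper_force: 40.0
[-0.31  0.43  0.26  2.05 -0.17  0.68  2.78]
0 [0.515  0.0177] [-0.  0. -0.]
0.1 [0.5149 0.0077] [ 0.115 -0.049  0.   ]
0.2 [ 0.5157 -0.0023] [ 0.225 -0.109  0.   ]
0.3 [ 0.5176 -0.0121] [ 0.327 -0.18   0.   ]
0.4 [ 0.5204 -0.0217] [ 0.423 -0.26   0.   ]
0.5 [ 0.5242 -0.0309] [ 0.51 -0.35  0.  ]
0.6 [ 0.5289 -0.0398] [ 0.587 -0.448  0.001]
0.65 [ 0.5315 -0.044 ] [ 0.622 -0.5    0.001]
0.7 [ 0.5344 -0.0481] [ 0.655 -0.554  0.001]
```

```bash
python3 -m crank '{"turn":[[0,0,0],[0,0,0.006],[0,0,0.012],[0,0,0.018],[0,0,0.024],[0,0,0.03],[0,0,0.036],[0,0,0.036]],"xyz":[[0.115,-0.05,0],[0.225,-0.11,0],[0.327,-0.18,0],[0.423,-0.26,0],[0.51,-0.35,0],[0.587,-0.448,0],[0.622,-0.5,0],[0.622,-0.5,0]],"gripper":[1,1,1,1,1,1,1,1]}' 40
python3 - <<'E'
from h import *
s=arm.observe();print(np.round(s["q"],2))
p=np.load("fit.npy");d=s["eef_pos"][:2]-model(p)["piv"][:2];print(np.hypot(*d),(np.arctan2(d[1],d[0])-p[2]-np.pi)%(2*np.pi))
E
```

```text
time: 13.25
eef_pos: [0.5246, -0.0421, 0.0815]
tool_rot: [-0.005, -0.449, 0.893, 0.005]
contact_force: [-14.9, 3.1, 16.0]
width: 0.0129
gripper_force: 40.0
[-0.24  0.46  0.32  2.01 -0.22  0.71  2.72]
0.10489618017702719 0.5986276692741175
```

Run:
```python
from h import *
import cv2
s=arm.observe();print(s["contact_force"],s["ft_torque"])
a=arm.capture("wrist");b=arm.capture("scene")
cp=arm.camera_params("wrist");p=np.load("fit.npy")
cv2.imwrite("pics/c4.png",np.vstack([cv2.resize(a[60:330],(569,240)),cv2.resize(b[110:270,200:440],(569,360))])[:,:,::-1].copy())
```

```text
[-14.85698941   3.06996897  16.031478  ] [1.03486782 3.33139952 0.3426428 ]
```

View pics/c4.png

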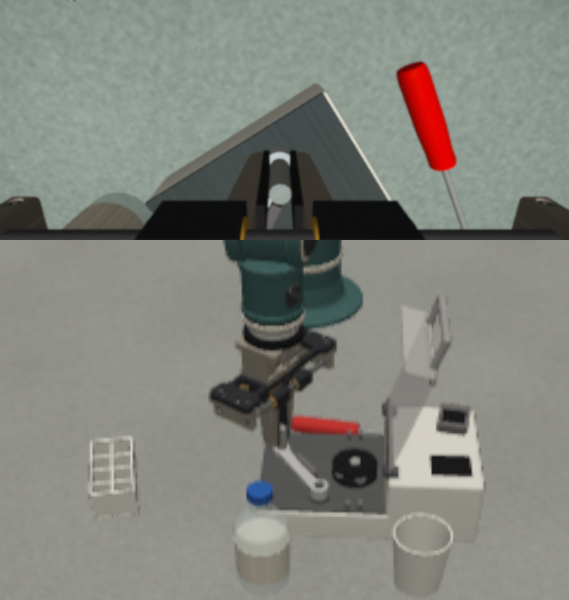

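The fingers hold the peg, the arm is swung out and nothing else is touched. The force is partly radial, so I'll push a few mm further along pump -y and ease off the vertical load.

```bash
python3 -m crank '{"turn":[[0,0,0],[0,0,0],[0,0,0],[0,0,0]],"xyz":[[0.04,-0.03,-0.015],[0.08,-0.06,-0.02],[0.08,-0.06,-0.02],[0.08,-0.06,-0.02]],"gripper":[1,1,1,1]}' 40
python3 - <<'E'
from h import *
s=arm.observe()
p=np.load("fit.npy");d=s["eef_pos"][:2]-model(p)["piv"][:2];print(np.hypot(*d),(np.arctan2(d[1],d[0])-p[2]-np.pi)%(2*np.pi),s["joint_vel"].round(3))
E
```

```text
time: 13.85
eef_pos: [0.5271, -0.0473, 0.0818]
tool_rot: [-0.002, -0.45, 0.893, 0.004]
contact_force: [-3.8, 8.5, -3.3]
width: 0.0128
gripper_force: 40.0
0.10558800676846494 0.6528462720857915 [ 0.002 -0.001  0.001  0.    -0.001  0.001 -0.001]
```

```bash
python3 -m crank '{"turn":[[0,0,0],[0,0,0],[0,0,0],[0,0,0]],"xyz":[[0.01,-0.03,0],[0.02,-0.06,0],[0.02,-0.06,0],[0.02,-0.06,0]],"gripper":[1,1,1,1]}' 40
python3 - <<'E'
from h import *
s=arm.observe()
p=np.load("fit.npy");d=s["eef_pos"][:2]-model(p)["piv"][:2];print(np.hypot(*d),(np.arctan2(d[1],d[0])-p[2]-np.pi)%(2*np.pi),s["joint_vel"].round(3))
E
```

```text
time: 14.35
eef_pos: [0.528, -0.049, 0.0817]
tool_rot: [-0.004, -0.451, 0.893, 0.007]
contact_force: [-10.1, 14.0, 3.4]
width: 0.0131
gripper_force: 40.0
0.10578754100392318 0.6707593714108757 [-0.    -0.002  0.001  0.     0.002 -0.001 -0.001]
```

The tangential force rose to about 17 N while the TCP moved only about 2 mm, so the arm is firmly on its stop. I'm handing in.

```bash
python3 -c "
from cell import arm
print(arm.finish_job())"
```

```text
the job is handed in; nothing more can be done
None
```

I handed the job in at about 14 s: the guard is open on its stop, and the fingers hold the track arm against its own stop with a 40 N grip. No pass or fail came back, and the stop positions are my estimates from the camera fit, arm pose and forces.

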